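Load a freshly varnished box into the drying rack

ROBOT

A 6-joint arm with a two-finger parallel gripper is mounted at the origin on a cart in front of the work surface, level with it; the furniture and walls round the work are solid. World frame = base frame: x ahead of the robot, y to its left, z up, the work surface at z = 0. Lengths are in mm, angles in degrees, forces in N, time in s.
With the tool pointing down it reaches from about 350 to 850 mm from the base axis. Payload 8.1 kg.
Tool frame: the origin (TCP) lies on the centre line of the jaws, within the pads' length; the fingertips stand 19 mm ahead of it and the grasp point (between the pads) is the TCP; z points along the fingers, y is the line along which they close (so a half turn about z gives the same grasp; the last joint's range is limited). The gripper opens to 85 mm and grips with 20 to 120 N. Pads are 22 mm wide; open, the fingers measure 114 mm over their backs; the gripper's body (76 mm by 85 mm) begins 54 mm behind the grasp point. The pads swing forward as they close: fully open they stand 13 mm farther back than shut.
Start: joints at [69.821, 7.471, 85.268, -0, 87.261, -4.893], TCP at [158.166, 578.782, 250.292] pointing down, gripper open.
Joint ranges: [-169.43, 169.43], [-51.17, 129.36], [1.28, 143.12], [-76.62, 256.62], [0, 156.53], [-152.29, 152.29]. Speed limits (degrees/s): [136.94, 136.94, 159.86, 180, 180, 180].

INTERFACE

Orientations are given as [roll, pitch, yaw] about the fixed x, y, z axes, in that order (R = Rz(yaw) Ry(pitch) Rx(roll)).
In Python, from bench import r gives the robot as it stands. The module is installed in compiled form; this text tells all that it offers.
- The arm moves only by the tool servo_tool, never from a script. Its arguments are lists of equal length, an entry for each row: "fingers": the finger opening in m, from 0 to 0.0854; "linear": the shift along the tool's x, y, z in m, a list of three; "rotation": the turn, a rotation vector about the tool's x, y, z in degrees, a list of three. A call has 1 to 10 rows; each row is the pose to reach, as a shift and turn from the pose commanded when the call began, along the tool's axes at that moment; what a row does not reach only later rows make up. A row lasts 1/10 s, in which the tool goes at most 50 mm and 8.59 degrees, less where a joint would pass 70% of its speed; a pose out of reach is approached as far as the arm can. A call with a gripper value outside its range is refused whole. The fingers move at their own pace and stop on an object; "force" is the grip in N (left out, the last holds). Time passes only in rows, so rows that repeat a pose let the fingers close. It gives the time, the measured TCP pose, the force, the opening and the grip force at its end, in the units of the state.
- r.sense(): the state, without advancing time (a new reading comes with each control period).
- r.snapshot(name): name is "side" or "top"; returns a dict with "frame" (400x640x3 uint8, red, green, blue), "fx", "fy", "cx", "cy" (pixels), "camera_from_world" (4x4, takes a point from world to camera coordinates). Camera axes: x right, y up, looking along -z (the intrinsics and any distortion apply to the point x, -y, -z); pixel columns grow to the right and rows downward; lengths in mm; the calibration is good to about 2 mm. A picture is of the moment at which its call begins. There is no depth.
- r.hand_in(): hands the job in; it is judged then, once.
The state is a dict: "time": time; "joint_pos": joint angles; "qd": joint speeds; "joint_efforts": joint torques, N m; "tool_pos": TCP position; "tcp_rot": TCP orientation; "ft_force": force on the tool from outside, world axes, zero at the start; "wrist_torque": the same for the moment, N m; "finger_gap": finger opening in mm; "grip_force": force on a finger pad.
Only numpy, scipy, OpenCV 4.12 (cv2) and the standard library are available. Lean on these libraries where they do the work, as an engineer would, in place of code of your own. Each camera call takes 0.05 s, during which the arm holds its last target. There are 200 camera calls.

TASK

The small wooden box on the drying rack has wet varnish on its two long sides. Using the fingertips only, push it by its bare end down the empty bay between the guide rails until it stands against the rubber stops, without either rail or anything else touching the wet sides, then push that bay's swing keeper shut across the opening behind it and move clear. Do not grip, lift or tip the box, and leave the loaded bay next to it and the things lying round the rack as they are.

Things in the scene. Friction and masses are not known exactly. Their poses are not given: they have to be found in the camera images.
- rack: Drying rack: grey laminate board 355 x 222 mm fixed on the table. Origin on the table top under it; x runs down the bays away from the robot, y left, z up; 'rack' numbers are mm in this frame. Board top, on which boxes slide: z = 16, from x = -190 to 165. Two bays, each 92 wide between rails: the empty one is the left, centre line y = +51; the loaded one is at y = -51. Apron without rails: x < 12.
- bay_home (a point): Point on the floor of the empty bay where the origin of a fully loaded box lies (rack x = 88, y = 51, z = 16). The box's far end is then against the rubber buffers of the stop bar, whose faces are at rack x = 143, and its near end is at x = 33. The stop bar is 34 mm high.
- bay_mouth (a point): Point on the floor midway between the front ends of the empty bay's two rails (rack x = 12, y = 51, z = 16), where the 92 mm wide lane begins; the lane runs from here straight to bay_home.
- rail_left: Left (outer) guide rail of the empty bay: wood, 136 long, 10 thick, 26 mm high on the board, fixed. Its origin, under its centre, is at rack x = 80, y = +102, z = 16 (inner face y = 97). The box must not touch it.
- rail_mid: Middle guide rail, right-hand side of the empty bay: same size, fixed. Its origin is at rack x = 80, y = 0, z = 16 (face y = 5). The box must not touch it.
- box: The box to load: wooden sliding-lid box, 110 long (its x) x 76 wide (y) x 58 mm high, about 0.36 kg, on the rack's apron in front of the empty bay, only roughly in line with it (8 mm clearance each side if centred). Origin at the centre of its underside. Its ends (-x and +x) are bare light wood; the near end panel is 49 mm high, the lid just above it. Slides with wood-on-wood friction.
- box_left: Left long side (+y) of the box: wet varnished wood, 107 long, 7 thick, from 8 to 58 mm above the box's underside. Origin as the box's.
- box_right: Right long side (-y) of the box: wet varnished wood, same size. Origin as the box's.
- keeper (a joint): Swing keeper of the empty bay: flat steel bar 10 wide, 75 long, turning on a screw on the middle rail's front end (rack x = 21, y = 0); 43 to 50 mm above the table. 0 = shut, across the bay (pointing to rack +y), at its end stop; pi/2 = pointing to rack -x; larger = further round to the right, away from the empty bay. Starts open, 1.65 to 1.9. Friction about 0.04 N m; stays where it is left.
- keeper_peg (a point): Finger peg that stands on the keeper's bar 64 mm from the pivot: upright round wooden peg, 12 mm diameter, from 56 to 74 mm above the table, on a thinner pin. This point is on its axis, 65 mm above the table. It moves with the keeper.
- other_box: The same kind of box, already loaded in the right bay; leave it. Origin at the centre of its underside.
- full_keeper (a joint): Keeper of the loaded (right) bay, already shut; 0 = shut, grows as it opens. Leave it.
- brush_0: Varnish brush, 185 mm long and 8 mm thick, lying on the rack's apron in front of the loaded bay; leave it. Origin at its middle.
- pigment_0: Small pigment jar with a yellow cap, 42 mm diameter, 49 mm high, on the table to the left of the rack; leave it. Origin under its centre.
- pigment_1: Another pigment jar, 43 mm diameter, 51 mm high, on the table to the left of the rack; leave it. Origin under its centre.
- tape_measure: Tape measure, 67 x 68 x 36 mm, on the table to the right of the rack; leave it. Origin under its centre.
- blue_jar: Blue jar, 57 mm diameter, 64 mm high, on the table to the left; leave it. Origin under its centre.
- glue_bottle: White glue bottle, 50 mm diameter, 140 mm high, on the table to the left; leave it. Origin under its centre.

How it is judged:
By the outcome, as a careful person would: the job done as asked, in the order asked, and still so for the second after the job is handed in, with the robot touching nothing.
It also fails if it takes over 72 s, if anything falls off the work surface, if the arm or the gripper's body presses on something with over 40 N, if the wrist force passes 120 N, or if a joint passes its speed limit or range.

## Working session

There is one attempt and no reset: what is moved stays moved. The work goes in short steps, Python scripts to look and compute and a tool call to move; the robot and the scene stay as the last step left them, time stands still between calls to the robot, and variables do not carry over. Pictures are saved under pics/ and viewed, at most 10 in all, crops included, and the job is handed in when it is done.

Besides the shell and the picture viewer there is one more tool, called after "Request:" as name(argument=value, ...) on one line, values as JSON. servo_tool: Moves the arm, as the interface text tells. Its arguments: {"type":"object","properties":{"fingers":{"type":"array","items":{"type":"number"}},"linear":{"type":"array","items":{"type":"array","items":{"type":"number"}}},"rotation":{"type":"array","items":{"type":"array","items":{"type":"number"}}},"force":{"type":"number"}},"required":["fingers","linear","rotation"]}

```bash
mkdir -p pics; python3 - <<'E'
from bench import r
import cv2
print(r.sense())
for n in("top","side"):
    s=r.snapshot(n); cv2.imwrite(f"pics/{n}0.png",s["frame"][:,:,::-1])
    print({k:(v.tolist() if hasattr(v,'tolist') else v) for k,v in s.items() if k!="frame"})
E
```

```text
{'time': 0.0, 'joint_pos': array([ 6.98205116e+01,  7.51594926e+00,  8.53294716e+01, -1.66228806e-03,
        8.72608205e+01, -4.89255941e+00]), 'qd': array([-0.04815241, -0.00076512, -0.03997086,  0.04209359, -0.17298538,
        0.01146432]), 'joint_efforts': array([ 2.78989082e-04, -5.69380045e+01, -5.00567901e+01, -4.11064650e-05,
        1.39588426e-02,  8.96554894e-06]), 'tool_pos': array([157.99735585, 578.29210353, 249.23377976]), 'tcp_rot': array([-1.79894004e+02, -7.40687536e-03,  1.64713145e+02]), 'ft_force': array([ 0.15819674,  0.71209138, -0.31136958]), 'wrist_torque': array([-0.01664795, -0.00473854, -0.04769024]), 'grip_force': 0.0, 'finger_gap': 85.5148212358904}
{'fx': 426.0232333570632, 'fy': 426.0232333570632, 'cx': 319.4246001663377, 'cy': 198.77688581088125, 'camera_from_world': [[-0.020229223820983105, -0.9997638913465157, 0.007933477375858628, -92.32883466457977], [0.9949506082353153, -0.019350336674018892, 0.09848274794489921, -566.7965068968135], [-0.09830597985767191, 0.009885647691214496, 0.9951071340785114, -1104.618943011183], [0.0, 0.0, 0.0, 1.0]]}
{'fx': 415.1464184927498, 'fy': 415.1464184927498, 'cx': 317.36223520032206, 'cy': 199.75037556353234, 'camera_from_world': [[-0.9606025835282878, -0.27706805670586937, 0.021816701675819714, 538.1767915248615], [0.1834045858933883, -0.5729708987746078, 0.7987910283864565, -206.83054105985434], [-0.20881914278162653, 0.7713220087036615, 0.6012128778538394, -1052.384909242249], [0.0, 0.0, 0.0, 1.0]]}
```

View pics/top0.png

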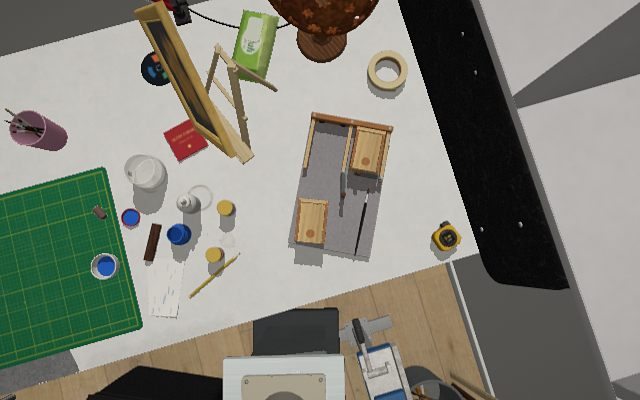

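View pics/side0.png

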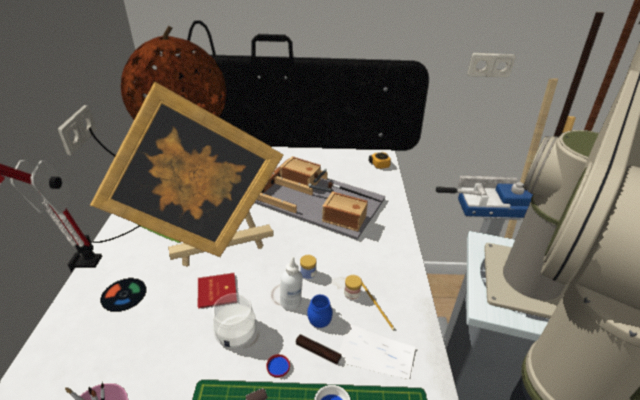

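```bash
python3 - <<'E'
import cv2
im=cv2.imread("pics/top0.png")
def crop(n,c0,c1,r0,r1,k):
    a=cv2.resize(im[r0:r1,c0:c1],None,fx=k,fy=k,interpolation=cv2.INTER_CUBIC)
    for c in range(c0-c0%-10,c1,10):
        cv2.line(a,(int((c-c0+.5)*k),0),(int((c-c0+.5)*k),6 if c%50 else 20),(0,0,255),1); cv2.putText(a,str(c),(int((c-c0+.5)*k)-12,30),0,.4,(0,0,255))
    for r in range(r0-r0%-10,r1,10):
        y=int((r-r0+.5)*k); cv2.line(a,(0,y),(6,y),(0,0,255),1); cv2.putText(a,str(r),(8,y+4),0,.4,(0,0,255))
    cv2.imwrite(n,a)
crop("pics/c1.png",280,400,170,270,6)
crop("pics/c2.png",290,400,105,200,6)
E
```

```text
(no output)
```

View pics/c1.png

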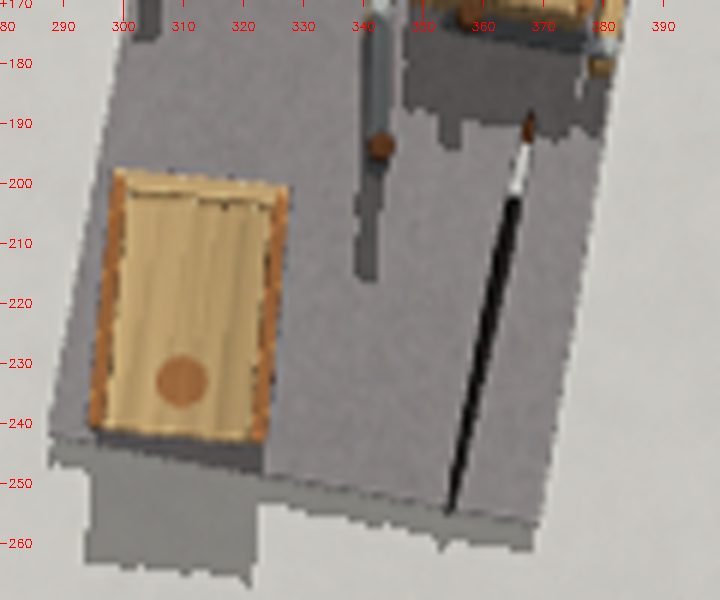

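View pics/c2.png

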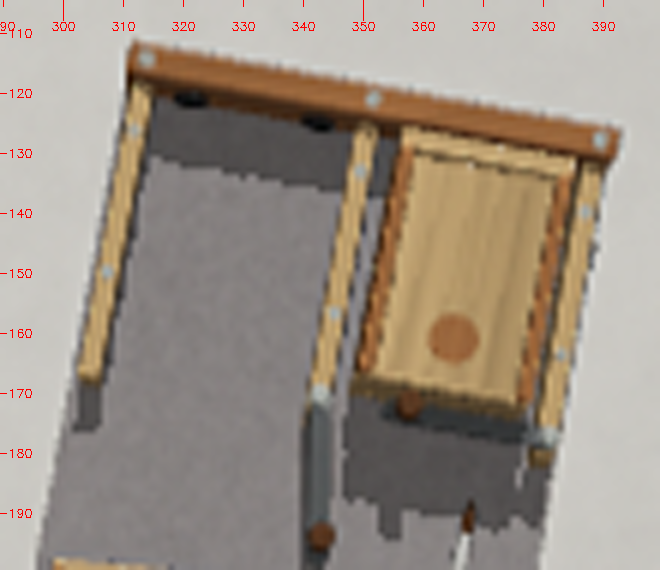

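```bash
cat > h.py <<'E'
import numpy as np
from scipy.optimize import least_squares
K={"top":(426.0232333570632,319.4246001663377,198.77688581088125),"side":(415.1464184927498,317.36223520032206,199.75037556353234)}
M={"top":np.array([[-0.020229223820983105,-0.9997638913465157,0.007933477375858628,-92.32883466457977],[0.9949506082353153,-0.019350336674018892,0.09848274794489921,-566.7965068968135],[-0.09830597985767191,0.009885647691214496,0.9951071340785114,-1104.618943011183]]),
"side":np.array([[-0.9606025835282878,-0.27706805670586937,0.021816701675819714,538.1767915248615],[0.1834045858933883,-0.5729708987746078,0.7987910283864565,-206.83054105985434],[-0.20881914278162653,0.7713220087036615,0.6012128778538394,-1052.384909242249]])}
def proj(P,n="top"):
    P=np.atleast_2d(P); c=P@M[n][:,:3].T+M[n][:,3]; f,cx,cy=K[n]
    return np.c_[cx+f*c[:,0]/-c[:,2],cy-f*c[:,1]/-c[:,2]]
def world(uv,z,n="top"):
    f,cx,cy=K[n]; R=M[n][:,:3]; C=-R.T@M[n][:,3]
    d=R.T@np.array([(uv[0]-cx)/f,-(uv[1]-cy)/f,-1]); return (C+d*(z-C[2])/d[2])
def T(p,q):
    q=np.atleast_2d(np.array(q,float)); a=np.radians(p[2]); c,s=np.cos(a),np.sin(a)
    return np.c_[p[0]+c*q[:,0]-s*q[:,1],p[1]+s*q[:,0]+c*q[:,1],q[:,2]]
def inv(p,P):
    P=np.atleast_2d(P); a=np.radians(p[2]); c,s=np.cos(a),np.sin(a); d=P[:,:2]-p[:2]
    return np.c_[c*d[:,0]+s*d[:,1],-s*d[:,0]+c*d[:,1]]
def fit(q,uv,p0):
    s=least_squares(lambda p:(proj(T(p,q))-uv).ravel(),p0,loss="soft_l1"); return s.x,(proj(T(s.x,q))-uv)
E
python3 - <<'E'
from h import *
np.set_printoptions(precision=2,suppress=True)
q=[[-190,111,16],[-190,-111,16],[12,102,42],[12,-102,42],[21,0,50]]
uv=np.array([[288.2,242.2],[369.2,256.5],[304.5,167.8],[379.5,182],[342.8,170.3]])
p,e=fit(q,uv,[600,-50,-8]); print("rack",p,"\n",e)
qb=[[55,38,74],[55,-38,74],[-54,38,74],[-54,-38,74]]
ub=np.array([[298.7,197.8],[327.7,200.5],[294.5,240.8],[324,243]])
b,e=fit(qb,ub,[500,0,-8]); print("box",b,"\n",e,"in rack",inv(p,b[None,:2]),b[2]-p[2])
peg=world([343.2,194],74); print("peg",peg,inv(p,peg))
# brush ends, other
for u in ([368,188],[355,255]): print(inv(p,world(u,20)))
for n,xy in dict(mouth=(12,51),home=(88,51),pivot=(21,0),shutpeg=(21,64)).items(): print(n,T(p,[[*xy,0]]))
np.save("p.npy",p);np.save("b.npy",b)
E
```

```text
rack [ 615.63 -162.3   -11.35] 
 [[-0.83  0.18]
 [ 0.4   0.76]
 [-0.36 -0.32]
 [ 0.63 -0.91]
 [ 0.07  0.17]]
box [505.06 -81.14  -6.19] 
 [[-0.39  0.02]
 [ 0.28 -0.05]
 [-0.19 -0.21]
 [ 0.28  0.24]] in rack [[-124.39   57.81]] 5.165171709229958
peg [ 571.43 -164.1    74.  ] [[-42.98 -10.47]]
[[ -8.66 -75.67]]
[[-190.94  -71.43]]
mouth [[ 637.44 -114.66    0.  ]]
home [[ 711.95 -129.63    0.  ]]
pivot [[ 636.22 -166.44    0.  ]]
shutpeg [[ 648.82 -103.69    0.  ]]
```

```bash
cat >> h.py <<'E'
from scipy.spatial.transform import Rotation as Ro
def Rt(yaw,tilt):
    a,t=np.radians([yaw,tilt]); f=np.array([np.cos(a),np.sin(a),0]); k=np.array([0,0,1.])
    z=np.sin(t)*f-np.cos(t)*k; x=-(np.cos(t)*f+np.sin(t)*k); return np.c_[x,np.cross(z,x),z]
def tcp(tip,yaw,tilt):  # TCP with leading bottom tip at 'tip'
    return np.array(tip)-Rt(yaw,tilt)@[-11,0,19]
def rel(R0,p0,R1,p1):
    return np.round(R0.T@(np.array(p1)-p0)/1000,4),np.round(Ro.from_matrix(R0.T@R1).as_rotvec(degrees=True),2)
def cur(s): return Ro.from_euler('xyz',s["tcp_rot"],degrees=True).as_matrix(),np.array(s["tool_pos"])
E
python3 - <<'E'
from h import *
from bench import r
R0,p0=cur(r.sense()); b=np.load("b.npy"); a=np.radians(b[2])
f=np.array([np.cos(a),np.sin(a)]); e=b[:2]-55*f; t=e-25*f
for tip in ([400,300,230],[*t,140],[*t,38]):
    P=tcp(tip,b[2],8); print(P,*rel(R0,p0,Rt(b[2],8),P))
E
```

```text
[386.54167229 301.45952699 247.2841892 ] [-0.2935 -0.2068  0.0024] [-0.73 -8.   -9.07]
[412.06463583 -71.05164252 157.2841892 ] [-0.4163 -0.5593  0.0929] [-0.73 -8.   -9.07]
[412.06463583 -71.05164252  55.2841892 ] [-0.4163 -0.5591  0.1949] [-0.73 -8.   -9.07]
```

Request:
servo_tool(fingers=[0.028,0.028,0.028,0.028,0.028,0.028,0.028,0.028,0.028,0.028], linear=[[-0.037,-0.026,0],[-0.074,-0.052,0],[-0.11,-0.078,0],[-0.147,-0.104,0],[-0.184,-0.13,0],[-0.22,-0.156,0],[-0.257,-0.182,0],[-0.2935,-0.207,0],[-0.31,-0.252,0],[-0.327,-0.297,0]], rotation=[[0,-0.8,-0.9],[0,-1.6,-1.8],[-0.2,-2.4,-2.7],[-0.3,-3.2,-3.6],[-0.4,-4,-4.5],[-0.5,-4.8,-5.4],[-0.6,-5.6,-6.3],[-0.7,-6.4,-7.2],[-0.7,-7.2,-8.1],[-0.73,-8,-9.07]])

```text
time: 1.1
tool_pos: [395.3, 204.3, 249.6]
tcp_rot: [180.0, 8.0, 173.8]
ft_force: [1.0, -0.2, 1.6]
finger_gap: 27.6
grip_force: 0.0
```

```bash
python3 - <<'E'
from h import *
from bench import r
s=r.sense(); R0,p0=cur(s); b=np.load("b.npy"); a=np.radians(b[2])
f=np.array([np.cos(a),np.sin(a)]); e=b[:2]-55*f; t=e-25*f
print(p0,s["finger_gap"],s["tcp_rot"])
for tip in ([*t,140],[*t,38]):
    P=tcp(tip,b[2],8); print(P,*rel(R0,p0,Rt(b[2],8),P))
E
```

```text
[395.33125258 204.29752075 249.59835265] 27.645525340993068 [179.96459759   7.99708301 173.84244283]
[412.06463583 -71.05164252 157.2841892 ] [-0.0329 -0.272   0.0977] [ 0.04 -0.    0.03]
[412.06463583 -71.05164252  55.2841892 ] [-0.0187 -0.2721  0.1987] [ 0.04 -0.    0.03]
```

Request:
servo_tool(fingers=[0.028,0.028,0.028,0.028,0.028,0.028,0.028,0.028,0.028,0.028], linear=[[-0.005,-0.039,0.014],[-0.01,-0.078,0.028],[-0.014,-0.117,0.042],[-0.019,-0.156,0.056],[-0.024,-0.194,0.07],[-0.028,-0.233,0.084],[-0.033,-0.272,0.098],[-0.028,-0.272,0.13],[-0.024,-0.272,0.16],[-0.024,-0.272,0.16]], rotation=[[0,0,0],[0,0,0],[0,0,0],[0,0,0],[0,0,0],[0,0,0],[0,0,0],[0,0,0],[0,0,0],[0,0,0]])

```text
time: 2.1
tool_pos: [408.1, -68.4, 90.0]
tcp_rot: [179.8, 7.5, 173.7]
ft_force: [-0.8, 0.4, 0.2]
finger_gap: 27.8
grip_force: 0.0
```

```bash
python3 - <<'E'
from h import *
from bench import r
import cv2
s=r.sense(); R0,p0=cur(s); b=np.load("b.npy"); a=np.radians(b[2])
f=np.array([np.cos(a),np.sin(a)]); e=b[:2]-55*f; t=e-25*f
print(p0,s["tcp_rot"])
P=tcp([*t,38],b[2],8); print(P,*rel(R0,p0,Rt(b[2],8),P))
A=r.snapshot("top")["frame"][:,:,::-1]; B=r.snapshot("side")["frame"][:,:,::-1]
A=cv2.resize(A[165:285,270:400],None,fx=4,fy=4,interpolation=2); B=cv2.resize(B[150:270,310:410],None,fx=4,fy=4,interpolation=2)
cv2.imwrite("pics/d1.png",np.vstack([np.hstack([A[:,:400],B])]))
print(proj(p0+R0@[-11,0,19],"side"),proj(p0+R0@[-11,0,19]))
E
```

```text
[408.0505593  -68.40238104  90.04844957] [179.80131015   7.53269096 173.70090611]
[412.06463583 -71.05164252  55.2841892 ] [ 0.0003 -0.0023  0.035 ] [ 0.18 -0.47 -0.11]
[[373.04931168 211.1221863 ]] [[307.336489   253.90975562]]
```

View pics/d1.png

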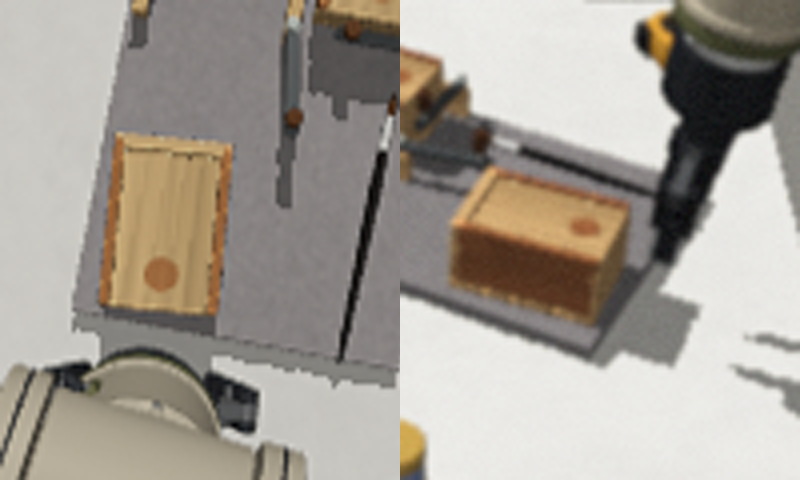

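Request:
servo_tool(fingers=[0.028,0.028,0.028,0.028,0.028,0.028,0.028,0.028], linear=[[0,-0.001,0.018],[0,-0.002,0.034],[0,-0.002,0.035],[-0.006,-0.002,0.036],[-0.011,-0.002,0.0365],[-0.015,-0.002,0.037],[-0.018,-0.002,0.0375],[-0.018,-0.002,0.0375]], rotation=[[0,-0.1,0],[0,-0.1,0],[0,-0.1,0],[0,-0.1,0],[0,-0.1,0],[0,-0.1,0],[0,-0.1,0],[0,-0.1,0]])

```text
time: 3.0
tool_pos: [435.2, -73.6, 60.6]
tcp_rot: [179.9, 8.2, 173.8]
ft_force: [0.3, -0.9, -1.2]
finger_gap: 28.1
grip_force: 0.0
```

```bash
python3 - <<'E'
from h import *
from bench import r
s=r.sense(); R0,p0=cur(s); b=np.load("b.npy"); a=np.radians(b[2])
f=np.array([np.cos(a),np.sin(a)]); e=b[:2]-55*f
t=(p0+R0@[-11,0,19]); print(p0,s["tcp_rot"],"tip",t,"gap",(e-t[:2])@f,(e-t[:2])@[-f[1],f[0]],s["ft_force"])
E
```

```text
[435.15727711 -73.560249    60.60125875] [179.91243056   8.15894897 173.80462425] tip [448.6662013  -74.99747494  43.35471275] gap 1.7236037738355203 -0.023392281723549496 [ 0.34653582 -0.94217433 -1.21125986]
```

```bash
cat >> h.py <<'E'
def plan(s,way,z,tilt=8):
    """way: rack (x,y of near-end centre, yaw)"""
    p=np.load("p.npy"); R0,p0=cur(s)
    for x,y,w in way:
        t=T(p,[[x,y,z]])[0]; l,o=rel(R0,p0,Rt(p[2]+w,tilt),tcp(t,p[2]+w,tilt)); print(l.tolist(),o.tolist())
E
python3 - <<'E'
from h import *
from bench import r
s=r.sense(); p=np.load("p.npy"); R0,p0=cur(s); t=p0+R0@[-11,0,19]; q=inv(p,t[None])[0]; print("tip rack",q)
w=[(q[0],q[1],5.15),(q[0]+2,q[1]+.1,5.15)]+[(q[0]+2+5*i,52.8-1.8*i/8,5.15-i*.5) for i in range(1,9)]
plan(s,w,36)
E
```

```text
tip rack [-180.88557828   52.72310901]
[0.001, 0.0, 0.0072] [0.09, 0.16, 0.01]
[-0.001, -0.0001, 0.0075] [0.09, 0.16, 0.01]
[-0.0059, -0.0006, 0.0082] [0.16, 0.16, 0.5]
[-0.0108, -0.0012, 0.0089] [0.23, 0.16, 1.0]
[-0.0157, -0.0018, 0.0096] [0.3, 0.16, 1.49]
[-0.0206, -0.0023, 0.0103] [0.37, 0.16, 1.99]
[-0.0255, -0.0029, 0.0111] [0.44, 0.16, 2.48]
[-0.0305, -0.0034, 0.0118] [0.51, 0.16, 2.98]
[-0.0354, -0.004, 0.0125] [0.58, 0.16, 3.47]
[-0.0403, -0.0045, 0.0132] [0.65, 0.16, 3.97]
```

Request:
servo_tool(fingers=[0.028,0.028,0.028,0.028,0.028,0.028,0.028,0.028,0.028,0.028], linear=[[0.001,0,0.0072],[-0.001,-0.0001,0.0075],[-0.0059,-0.0006,0.0082],[-0.0108,-0.0012,0.0089],[-0.0157,-0.0018,0.0096],[-0.0206,-0.0023,0.0103],[-0.0255,-0.0029,0.0111],[-0.0305,-0.0034,0.0118],[-0.0354,-0.004,0.0125],[-0.0403,-0.0045,0.0132]], rotation=[[0.09,0.16,0],[0.09,0.16,0],[0.16,0.16,0.5],[0.23,0.16,1],[0.3,0.16,1.5],[0.37,0.16,2],[0.44,0.16,2.5],[0.51,0.16,3],[0.58,0.16,3.5],[0.65,0.16,4]])

```text
time: 4.0
tool_pos: [476.0, -82.5, 52.7]
tcp_rot: [180.0, 8.0, 169.7]
ft_force: [-2.3, -0.4, -0.9]
finger_gap: 28.1
grip_force: 0.9
```

```bash
python3 - <<'E'
from h import *
from bench import r
import cv2
s=r.sense(); p=np.load("p.npy"); R0,p0=cur(s); t=p0+R0@[-11,0,19]; print("tip rack",inv(p,t[None])[0],t[2],s["tcp_rot"],s["ft_force"])
im=r.snapshot("top")["frame"][:,:,::-1]; 
c0,c1,r0,r1,k=285,360,150,250,6
a=cv2.resize(im[r0:r1,c0:c1],None,fx=k,fy=k,interpolation=cv2.INTER_CUBIC)
for c in range(290,c1,10): cv2.putText(a,str(c),(int((c-c0+.5)*k)-12,12),0,.4,(0,0,255)); cv2.line(a,(int((c-c0+.5)*k),14),(int((c-c0+.5)*k),20),(0,0,255))
for q in range(r0,r1,10): cv2.putText(a,str(q),(8,int((q-r0+.5)*k)+4),0,.4,(0,0,255))
cv2.imwrite("pics/e1.png",a)
E
```

```text
tip rack [-139.12231858   50.98401348] 35.440838536700916 [179.98758022   7.95835761 169.7094967 ] [-2.25577496 -0.37831412 -0.88905583]
```

View pics/e1.png

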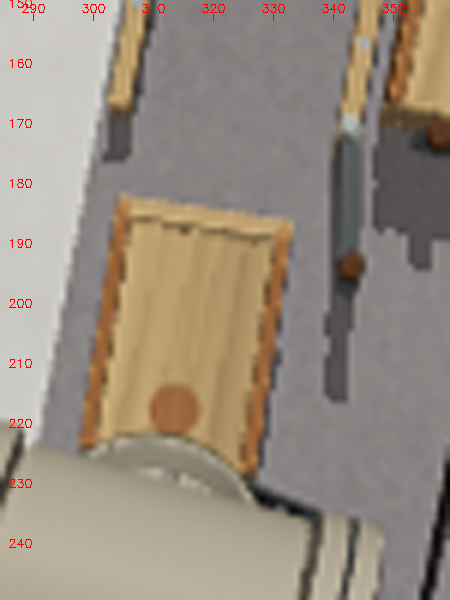

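```bash
cat >> h.py <<'E'
def fit2(pts,lines,p0):
    "pts: (q3,uv); lines: (y,z,uv): uv backprojected at z must have local y"
    def f(p):
        o=[(proj(T(p,[q]))[0]-u)*2.6 for q,u in pts]
        o+= [[inv(p,world(u,z)[None])[0,1]-y] for y,z,u in lines]
        return np.concatenate(o)
    s=least_squares(f,p0,loss="soft_l1"); return s.x,f(s.x)
E
python3 - <<'E'
from h import *
np.set_printoptions(precision=2,suppress=True)
L=[(107,(311.7,119.2)),(107,(302.5,167.5)),(97,(314.8,119.8)),(97,(306.5,168.2)),(5,(349,125.8)),(5,(341.3,169.2)),(-5,(352.5,125.8)),(-5,(344.8,168.7)),(-102,(387.8,132)),(-102,(379.5,182))]
p,e=fit2([([12,102,42],(304.5,167.9)),([21,0,50],(342.8,170.3))],[(y,42,u) for y,u in L],[615,-162,-11.3]); print("rack",p,e)
# empty bay only
p2,e=fit2([([12,102,42],(304.5,167.9)),([21,0,50],(342.8,170.3))],[(y,42,u) for y,u in L[:8]],[615,-162,-11.3]); print("bay only",p2,e)
b,e=fit2([([55,38,74],(304.8,182.)),([55,-38,74],(333.3,186.5))],[(38,74,(298.2,224.2)),(-38,74,(326.2,228.7))],[546,-90,-10]); print("box",b,e)
for q in(np.load("p.npy"),p,p2):print(inv(q,b[None,:2]),b[2]-q[2])
np.save("p.npy",p)
E
```

```text
rack [ 615.49 -162.79  -11.12] [-0.58 -0.57  0.6   0.56 -1.39 -0.29  0.16 -1.03 -0.73 -0.17  0.05  0.93
  1.32  1.72]
bay only [ 615.43 -163.02  -11.14] [-0.35 -0.54  0.83  0.61 -1.11 -0.05  0.43 -0.8  -0.46  0.07  0.32  1.16]
box [543.6  -93.14 -10.15] [-1.12 -0.18  1.01  0.17 -1.83  2.27]
[[-84.24  53.63]] 1.199770899387607
[[-83.97  54.48]] 0.9660255908136666
[[-83.97  54.69]] 0.9814843830900717
```

```bash
python3 - <<'E'
from h import *
from bench import r
s=r.sense(); p=np.load("p.npy"); R0,p0=cur(s); t=p0+R0@[-11,0,19]; q=inv(p,t[None])[0]; w0=s["tcp_rot"][2]-180-p[2]; print("tip rack",q,w0)
plan(s,[(q[0]+4*i,q[1]-3*i/9,w0-w0*min(1,i/8)) for i in range(1,11)],36)
E
```

```text
tip rack [-138.02245826   51.96593179] 0.7968412126247895
[-0.004, -0.0004, 0.0004] [0.02, 0.02, 0.1]
[-0.0079, -0.0007, 0.0009] [0.03, 0.02, 0.2]
[-0.0119, -0.0011, 0.0015] [0.05, 0.02, 0.3]
[-0.0159, -0.0015, 0.002] [0.06, 0.02, 0.39]
[-0.0198, -0.0018, 0.0026] [0.07, 0.02, 0.49]
[-0.0238, -0.0022, 0.0032] [0.09, 0.02, 0.59]
[-0.0277, -0.0026, 0.0037] [0.1, 0.02, 0.69]
[-0.0317, -0.0029, 0.0043] [0.12, 0.02, 0.79]
[-0.0356, -0.0033, 0.0048] [0.12, 0.02, 0.79]
[-0.0396, -0.0037, 0.0054] [0.12, 0.02, 0.79]
```

Request:
servo_tool(fingers=[0.028,0.028,0.028,0.028,0.028,0.028,0.028,0.028,0.028,0.028], linear=[[-0.004,-0.0004,0.0004],[-0.008,-0.0008,0.0009],[-0.012,-0.0012,0.0015],[-0.016,-0.0016,0.002],[-0.02,-0.002,0.0026],[-0.024,-0.0023,0.0032],[-0.028,-0.0027,0.0038],[-0.032,-0.0031,0.0043],[-0.036,-0.0034,0.0048],[-0.038,-0.0036,0.0051]], rotation=[[0,0,0.1],[0,0,0.2],[0,0,0.3],[0,0,0.4],[0,0,0.5],[0,0,0.6],[0,0,0.7],[0,0,0.8],[0,0,0.8],[0,0,0.8]])

```text
time: 5.05
tool_pos: [513.1, -93.0, 53.0]
tcp_rot: [179.9, 8.0, 168.9]
ft_force: [-2.8, 0.9, 0.6]
finger_gap: 28.3
grip_force: 1.8
```

```bash
python3 - <<'E'
from h import *
from bench import r
import cv2
s=r.sense(); p=np.load("p.npy"); R0,p0=cur(s); t=p0+R0@[-11,0,19]; print("tip rack",inv(p,t[None])[0],t[2],s["tcp_rot"],s["ft_force"])
im=r.snapshot("top")["frame"][:,:,::-1]; 
c0,c1,r0,r1,k=290,365,145,220,8
a=cv2.resize(im[r0:r1,c0:c1],None,fx=k,fy=k,interpolation=cv2.INTER_CUBIC)
for c in range(300,c1,10): cv2.putText(a,str(c),(int((c-c0+.5)*k)-12,12),0,.4,(0,0,255)); cv2.line(a,(int((c-c0+.5)*k),14),(int((c-c0+.5)*k),20),(0,0,255))
for q in range(r0+5,r1,10): cv2.putText(a,str(q),(8,int((q-r0+.5)*k)+4),0,.4,(0,0,255))
cv2.imwrite("pics/e2.png",a)
E
```

```text
tip rack [-100.3930395    48.82253418] 35.68136148897159 [179.8818547    7.97860758 168.943188  ] [-2.78740087  0.86316193  0.58592476]
```

View pics/e2.png

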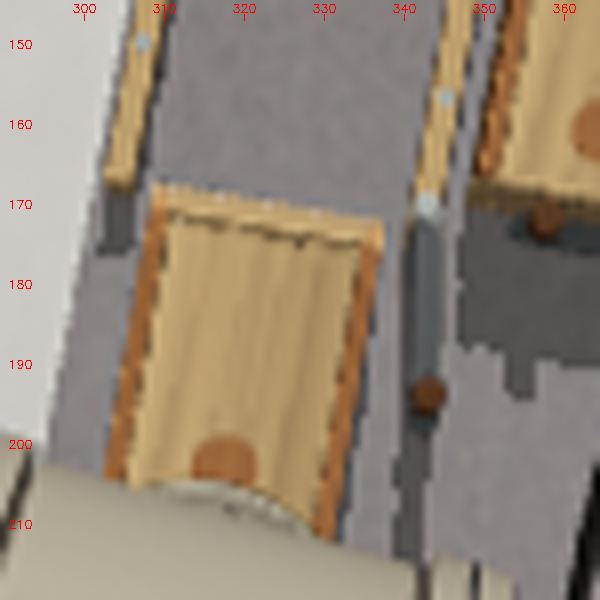

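```bash
python3 - <<'E'
from h import *
np.set_printoptions(precision=2,suppress=True)
p=np.load("p.npy")
L=[(97,(306.1,168)),(97,(309.75,145.75)),(5,(341.75,168.5)),(5,(345.75,144.5)),(107,(302.4,167)),(107,(306.5,144.5)),(-5,(344.5,168.9)),(-5,(348.75,144.5))]
for y,u in L: print(y,inv(p,world(u,42)[None])[0])
b,e=fit2([([55,38,74],(308.5,167.5)),([55,-38,74],(337.5,172.25))],[(38,74,(302.5,204.25)),(-38,74,(331.1,212))],[580,-97,-11]); print("box",b,e)
print(inv(p,b[None,:2]),b[2]-p[2])
for z in(74,):
  for u in ((308.5,167.5),(337.5,172.25),(302.5,204.25),(331.1,212)): print(inv(p,world(u,z)[None])[0])
E
```

```text
97 [12.  97.1]
97 [72.65 98.09]
5 [27.13  3.97]
5 [92.73  4.33]
107 [ 12.93 107.21]
107 [ 74.47 107.19]
-5 [27.34 -3.38]
-5 [94.12 -3.53]
box [ 580.66 -103.93  -10.38] [-0.21  0.04  0.31 -0.03 -0.54  0.41]
[[-45.53  51.05]] 0.7430433024698679
[ 9.05 89.56]
[ 9.88 14.06]
[-86.91  87.98]
[-93.76  12.83]
```

```bash
python3 - <<'E'
from h import *
from bench import r
p=np.load("p.npy"); p[2]=-10.98; p[:2]+= [0,0]; np.save("p.npy",p)
s=r.sense(); R0,p0=cur(s); t=p0+R0@[-11,0,19]; q=inv(p,t[None])[0]; w0=s["tcp_rot"][2]-180-p[2]; print("tip rack",q,w0)
plan(s,[(q[0]+5*i,q[1]+.2*i/10,w0-.3*min(1,i/6)) for i in range(1,11)],36)
E
```

```text
tip rack [-100.15748161   49.04301509] -0.07840121647187814
[-0.005, 0.0001, 0.0004] [0.12, -0.01, 0.05]
[-0.0099, 0.0001, 0.0011] [0.13, -0.01, 0.1]
[-0.0149, 0.0002, 0.0018] [0.14, -0.01, 0.15]
[-0.0198, 0.0002, 0.0025] [0.15, -0.01, 0.2]
[-0.0248, 0.0002, 0.0032] [0.15, -0.01, 0.25]
[-0.0297, 0.0003, 0.0039] [0.16, -0.01, 0.3]
[-0.0347, 0.0003, 0.0046] [0.16, -0.01, 0.3]
[-0.0396, 0.0003, 0.0053] [0.16, -0.01, 0.3]
[-0.0446, 0.0003, 0.006] [0.16, -0.01, 0.3]
[-0.0495, 0.0004, 0.0067] [0.16, -0.01, 0.3]
```

Request:
servo_tool(fingers=[0.028,0.028,0.028,0.028,0.028,0.028,0.028,0.028,0.028,0.028], linear=[[-0.004,0.0001,0.0005],[-0.009,0.0001,0.0012],[-0.014,0.0002,0.0019],[-0.019,0.0002,0.0026],[-0.024,0.0002,0.0033],[-0.029,0.0003,0.004],[-0.034,0.0003,0.0047],[-0.039,0.0003,0.0054],[-0.044,0.0003,0.0061],[-0.047,0.0004,0.0065]], rotation=[[0.1,0,0.05],[0.1,0,0.1],[0.1,0,0.15],[0.1,0,0.2],[0.1,0,0.25],[0.1,0,0.3],[0.1,0,0.3],[0.1,0,0.3],[0.1,0,0.3],[0.1,0,0.3]])

```text
time: 6.1
tool_pos: [559.8, -101.6, 53.1]
tcp_rot: [179.9, 8.0, 168.6]
ft_force: [-1.7, -0.7, -0.3]
finger_gap: 27.7
grip_force: 1.2
```

```bash
python3 - <<'E'
from h import *
from bench import r
import cv2
s=r.sense(); p=np.load("p.npy"); R0,p0=cur(s); t=p0+R0@[-11,0,19]; print("tip rack",inv(p,t[None])[0],t[2],s["tcp_rot"],s["ft_force"])
im=r.snapshot("top")["frame"][:,:,::-1]; 
c0,c1,r0,r1,k=295,370,125,200,8
a=cv2.resize(im[r0:r1,c0:c1],None,fx=k,fy=k,interpolation=cv2.INTER_CUBIC)
for c in range(300,c1,10): cv2.putText(a,str(c),(int((c-c0+.5)*k)-12,12),0,.4,(0,0,255)); cv2.line(a,(int((c-c0+.5)*k),14),(int((c-c0+.5)*k),20),(0,0,255))
for q in range(r0+5,r1,10): cv2.putText(a,str(q),(8,int((q-r0+.5)*k)+4),0,.4,(0,0,255))
cv2.imwrite("pics/e3.png",a)
E
```

```text
tip rack [-52.7567372   49.35535486] 35.77193460702972 [179.93697369   7.97340323 168.63701323] [-1.69650225 -0.6918211  -0.30945267]
```

View pics/e3.png

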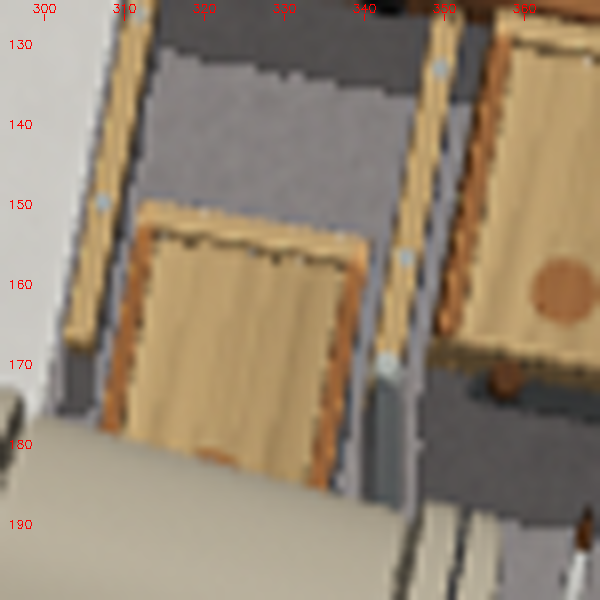

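```bash
python3 - <<'E'
from h import *
np.set_printoptions(precision=2,suppress=True)
p=np.load("p.npy")
for y,u in [(97,(306.6,167.6)),(97,(314.1,127)),(5,(341.5,168.9)),(5,(348.5,126.4))]: print(y,inv(p,world(u,42)[None])[0])
b,e=fit2([([55,38,74],(311.6,149.75)),([55,-38,74],(340.6,154.5))],[(38,74,(306.9,177.9)),(-38,74,(335.25,185.75))],[620,-110,-11]); print("box",b,e,inv(p,b[None,:2]),b[2]-p[2])
for u in ((311.6,149.75),(340.6,154.5),(306.9,177.9),(335.25,185.75)): print(inv(p,world(u,74)[None])[0])
E
```

```text
97 [13.52 95.95]
97 [125.09  95.27]
5 [25.97  4.38]
5 [142.58   4.97]
box [ 626.89 -112.55  -10.67] [-0.1  -0.12  0.05  0.11 -0.48  0.55] [[ 1.63 51.49]] 0.313844336008815
[56.32 89.68]
[56.93 13.86]
[-18.01  88.9 ]
[-25.54  13.89]
```

Request:
servo_tool(fingers=[0.028,0.028,0.028,0.028,0.028,0.028,0.028,0.028,0.028,0.028], linear=[[-0.004,-0.0001,0.0006],[-0.009,-0.0002,0.0013],[-0.014,-0.0003,0.002],[-0.019,-0.0004,0.0027],[-0.024,-0.0005,0.0034],[-0.029,-0.0006,0.0041],[-0.034,-0.0007,0.0048],[-0.039,-0.0008,0.0055],[-0.044,-0.0009,0.0062],[-0.049,-0.001,0.0069]], rotation=[[0,0,0],[0,0,0.1],[0,0,0.1],[0,0,0.1],[0,0,0.1],[0,0,0.1],[0,0,0.1],[0,0,0.1],[0,0,0.1],[0,0,0.1]])

```text
time: 7.15
tool_pos: [608.0, -112.3, 53.0]
tcp_rot: [179.9, 8.0, 168.5]
ft_force: [-4.9, 1.0, 4.0]
finger_gap: 27.9
grip_force: 2.4
```

```bash
python3 - <<'E'
from h import *
from bench import r
import cv2
s=r.sense(); p=np.load("p.npy"); R0,p0=cur(s); t=p0+R0@[-11,0,19]; print("tip rack",inv(p,t[None])[0],t[2],s["tcp_rot"],s["ft_force"])
im=r.snapshot("top")["frame"][:,:,::-1]; 
c0,c1,r0,r1,k=295,370,105,180,8
a=cv2.resize(im[r0:r1,c0:c1],None,fx=k,fy=k,interpolation=cv2.INTER_CUBIC)
for c in range(300,c1,10): cv2.putText(a,str(c),(int((c-c0+.5)*k)-12,12),0,.4,(0,0,255)); cv2.line(a,(int((c-c0+.5)*k),14),(int((c-c0+.5)*k),20),(0,0,255))
for q in range(r0+5,r1,10): cv2.putText(a,str(q),(8,int((q-r0+.5)*k)+4),0,.4,(0,0,255))
cv2.imwrite("pics/e4.png",a)
E
```

```text
tip rack [-3.4259418  48.03809081] 35.734656177115745 [179.9216248    7.95790511 168.53918444] [-4.91001316  0.98191046  3.96967805]
```

View pics/e4.png

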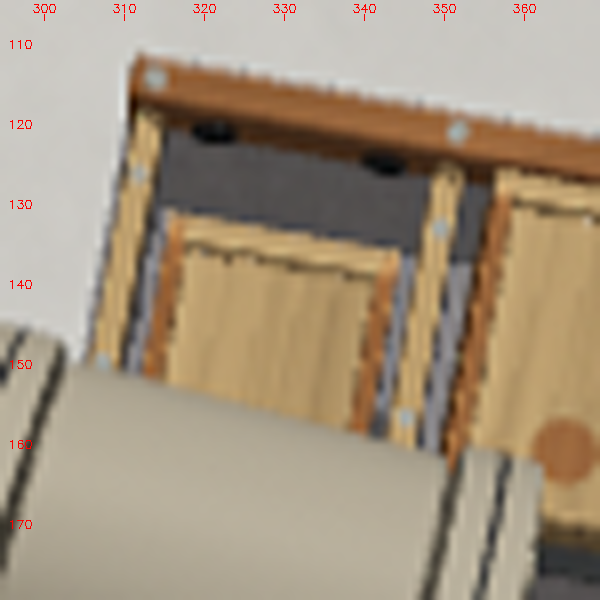

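```bash
python3 - <<'E'
from h import *
p=np.load("p.npy")
for u in ((315.5,131.1),(344.75,136)): print(inv(p,world(u,74)[None])[0])
# rail: left inner (165,125 crop), mid left edge (432,170)
for u in ((295+163/8-.5,105+150/8-.5),(295+432/8-.5,105+180/8-.5),(295+390/8-.5,105+430/8-.5)): print(inv(p,world(u,42)[None])[0])
E
```

```text
[106.46499218  88.19042403]
[106.77662927  11.33041319]
[135.53943825  94.98680198]
[140.96665403   4.69672305]
[54.96775842  4.53381044]
```

Request:
servo_tool(fingers=[0.028,0.028,0.028,0.028,0.028,0.028,0.028], linear=[[-0.003,0,0.0005],[-0.007,0,0.001],[-0.011,0,0.0015],[-0.015,0,0.0021],[-0.019,0,0.0027],[-0.023,0,0.0032],[-0.026,0,0.0036]], rotation=[[0,0,0],[0,0,0],[0,0,0],[0,0,0],[0,0,0],[0,0,0],[0,0,0]])

```text
time: 7.9
tool_pos: [633.7, -117.5, 52.9]
tcp_rot: [179.9, 8.0, 168.5]
ft_force: [-4.7, 0.8, 1.3]
finger_gap: 28.1
grip_force: 2.0
```

Request:
servo_tool(fingers=[0.028,0.028,0.028,0.028,0.028,0.028], linear=[[-0.002,0,0.0003],[-0.004,0,0.0006],[-0.006,0,0.0009],[-0.0075,0,0.0011],[-0.009,0,0.0013],[-0.0095,0,0.0014]], rotation=[[0,0,0],[0,0,0],[0,0,0],[0,0,0],[0,0,0],[0,0,0]])

```text
time: 8.5
tool_pos: [642.9, -119.4, 52.9]
tcp_rot: [179.9, 8.0, 168.5]
ft_force: [-4.2, 1.1, 1.8]
finger_gap: 28.0
grip_force: 2.1
```

Request:
servo_tool(fingers=[0.028,0.028,0.028,0.028], linear=[[-0.001,0,0.0002],[-0.002,0,0.0003],[-0.003,0,0.0004],[-0.003,0,0.0004]], rotation=[[0,0,0],[0,0,0],[0,0,0],[0,0,0]])

```text
time: 8.9
tool_pos: [644.2, -119.6, 52.8]
tcp_rot: [179.9, 7.7, 168.6]
ft_force: [-14.8, 2.7, 11.1]
finger_gap: 28.1
grip_force: 7.5
```

Request:
servo_tool(fingers=[0.028,0.028,0.028,0.028,0.028,0.028,0.02,0.01,0,0], linear=[[0.003,0,-0.0004],[0.006,0,-0.0008],[0.012,0,-0.0016],[0.022,0,-0.003],[0.032,0,-0.0045],[0.042,0,-0.006],[0.042,0,-0.03],[0.042,0,-0.06],[0.042,0,-0.09],[0.042,0,-0.09]], rotation=[[0,0,0],[0,0,0],[0,0,0],[0,0,0],[0,0,0],[0,0,0],[0,0,0],[0,0,0],[0,0,0],[0,0,0]])

```text
time: 9.9
tool_pos: [594.9, -110.0, 142.0]
tcp_rot: [180.0, 8.4, 168.5]
ft_force: [0.7, -0.3, -0.2]
finger_gap: 0.0
grip_force: 0.0
```

```bash
python3 - <<'E'
from h import *
from bench import r
s=r.sense(); p=np.load("p.npy"); R0,p0=cur(s); t=p0+R0@[-11,0,19]; print("tip rack",inv(p,t[None])[0],t[2],s["tcp_rot"],s["ft_force"],s["finger_gap"])
print("peg",inv(p,world([343.2,194],74)[None]))
plan(s,[(-32,-45,0)],130); plan(s,[(-32,-45,0)],62)
E
```

```text
tip rack [-16.59047371  47.84737022] 124.79860431555927 [179.95869301   8.44105614 168.54923299] [ 0.74727677 -0.28186195 -0.1845424 ] 0.03837398619264378
peg [[-43.00262927  -9.67618912]]
[0.0136, -0.0931, -0.0074] [-0.03, 0.44, -0.47]
[0.0236, -0.0931, 0.0598] [-0.03, 0.44, -0.47]
```

Request:
servo_tool(fingers=[0,0,0,0,0,0,0,0], linear=[[0.005,-0.031,0],[0.009,-0.062,0],[0.0136,-0.093,0],[0.0136,-0.094,0],[0.018,-0.094,0.02],[0.021,-0.094,0.04],[0.0236,-0.094,0.06],[0.0236,-0.094,0.06]], rotation=[[0,0.4,0],[0,0.4,-0.2],[0,0.4,-0.5],[0,0.4,-0.5],[0,0.4,-0.5],[0,0.4,-0.5],[0,0.4,-0.5],[0,0.4,-0.5]])

```text
time: 10.7
tool_pos: [556.5, -196.5, 69.4]
tcp_rot: [179.9, 7.2, 169.0]
ft_force: [-0.7, 0.3, -1.1]
finger_gap: 0.3
grip_force: 0.0
```

```bash
python3 - <<'E'
from h import *
from bench import r
import cv2
s=r.sense(); p=np.load("p.npy"); R0,p0=cur(s); t=p0+R0@[-11,0,19]; print("tip rack",inv(p,t[None])[0],t[2],s["tcp_rot"],s["ft_force"])
A=r.snapshot("top")["frame"][:,:,::-1]; B=r.snapshot("side")["frame"][:,:,::-1]
A=cv2.resize(A[100:220,290:390],None,fx=4,fy=4,interpolation=2); B=cv2.resize(B[130:250,265:365],None,fx=4,fy=4,interpolation=2)
cv2.imwrite("pics/f1.png",np.hstack([A,B]))
w0=s["tcp_rot"][2]-180-p[2]; way=[]
for th in [97,90,82,74,66,58,50,44]:
    a=np.radians(th); way.append((21-64*np.sin(a)+11,64*np.cos(a)-20.5,0))
print(np.round(way,1)); plan(s,way,62)
E
```

```text
tip rack [-38.23413534 -44.32203892] 51.96293067596636 [179.88407473   7.19299297 169.03447425] [-0.71304616  0.2542921  -1.06462064]
[[-31.5 -28.3   0. ]
 [-32.  -20.5   0. ]
 [-31.4 -11.6   0. ]
 [-29.5  -2.9   0. ]
 [-26.5   5.5   0. ]
 [-22.3  13.4   0. ]
 [-17.   20.6   0. ]
 [-12.5  25.5   0. ]]
[-0.0077, 0.0161, -0.0089] [0.12, -0.81, 0.01]
[-0.0072, 0.0239, -0.009] [0.12, -0.81, 0.01]
[-0.0078, 0.0328, -0.0089] [0.12, -0.81, 0.01]
[-0.0096, 0.0415, -0.0086] [0.12, -0.81, 0.01]
[-0.0127, 0.0499, -0.0082] [0.12, -0.81, 0.01]
[-0.0168, 0.0578, -0.0077] [0.12, -0.81, 0.01]
[-0.022, 0.065, -0.007] [0.12, -0.81, 0.01]
[-0.0266, 0.0699, -0.0064] [0.12, -0.81, 0.01]
```

View pics/f1.png

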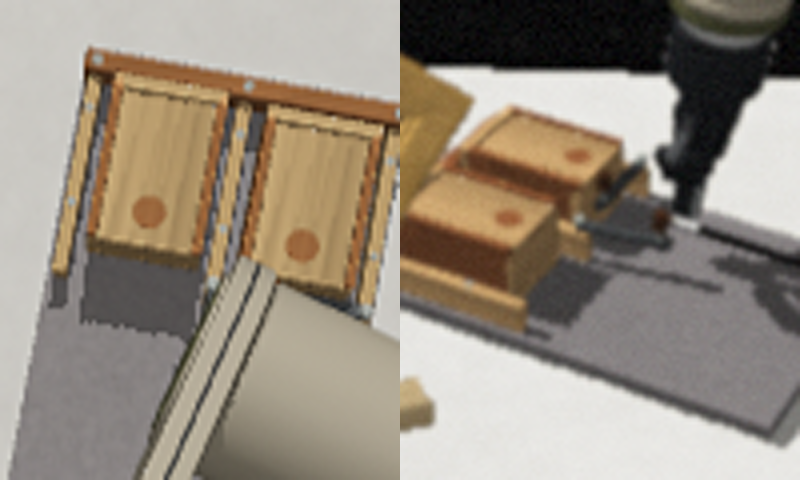

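Request:
servo_tool(fingers=[0,0,0,0,0,0,0,0,0,0], linear=[[-0.0077,0,-0.009],[-0.0077,0.006,-0.009],[-0.0077,0.012,-0.009],[-0.0077,0.016,-0.009],[-0.0072,0.02,-0.009],[-0.0072,0.024,-0.009],[-0.0075,0.028,-0.009],[-0.0078,0.033,-0.0089],[-0.0086,0.037,-0.0088],[-0.0096,0.0415,-0.0086]], rotation=[[0,0,0],[0,0,0],[0,0,0],[0,0,0],[0,0,0],[0,0,0],[0,0,0],[0,0,0],[0,0,0],[0,0,0]])

```text
time: 11.8
tool_pos: [575.4, -158.9, 83.1]
tcp_rot: [180.0, 7.5, 169.0]
ft_force: [-0.5, -1.0, 0.1]
finger_gap: 0.2
grip_force: 0.4
```

```bash
python3 - <<'E'
from h import *
from bench import r
s=r.sense(); p=np.load("p.npy"); R0,p0=cur(s); t=p0+R0@[-11,0,19]; q=inv(p,t[None])[0]; print("tip rack",q,t[2],s["tcp_rot"],s["ft_force"])
way=[]
for th in [70,66,62,58,54,50,46,42,38]:
    a=np.radians(th); way.append((21-64*np.sin(a)+11,64*np.cos(a)-20.5,0))
print(np.round(way,1)); plan(s,way,62)
import cv2
cv2.imwrite("pics/n1.png",r.snapshot("side")["frame"][:,:,::-1])
E
```

```text
tip rack [-26.67548728  -3.76233757] 65.73353751828184 [179.98977943   7.54393118 169.042528  ] [-0.53263566 -1.03427159  0.10722831]
[[-28.1   1.4   0. ]
 [-26.5   5.5   0. ]
 [-24.5   9.5   0. ]
 [-22.3  13.4   0. ]
 [-19.8  17.1   0. ]
 [-17.   20.6   0. ]
 [-14.   24.    0. ]
 [-10.8  27.1   0. ]
 [ -7.4  29.9   0. ]]
[0.0021, 0.0052, 0.0036] [0.01, -0.46, 0.02]
[0.0004, 0.0093, 0.0038] [0.01, -0.46, 0.02]
[-0.0015, 0.0133, 0.0041] [0.01, -0.46, 0.02]
[-0.0037, 0.0172, 0.0044] [0.01, -0.46, 0.02]
[-0.0062, 0.0209, 0.0047] [0.01, -0.46, 0.02]
[-0.0089, 0.0244, 0.0051] [0.01, -0.46, 0.02]
[-0.0119, 0.0277, 0.0055] [0.01, -0.46, 0.02]
[-0.0151, 0.0308, 0.0059] [0.01, -0.46, 0.02]
[-0.0185, 0.0337, 0.0063] [0.01, -0.46, 0.02]
```

Request:
servo_tool(fingers=[0,0,0,0,0,0,0,0,0], linear=[[0.0015,0.0052,0.002],[0.0004,0.0093,0.0034],[-0.0015,0.0133,0.0039],[-0.0037,0.0172,0.0042],[-0.0062,0.0209,0.0046],[-0.0089,0.0244,0.005],[-0.0119,0.0277,0.0054],[-0.0151,0.0308,0.0058],[-0.0185,0.0337,0.0063]], rotation=[[0,-0.4,0],[0,-0.4,0],[0,-0.4,0],[0,-0.4,0],[0,-0.4,0],[0,-0.4,0],[0,-0.4,0],[0,-0.4,0],[0,-0.4,0]])

```text
time: 12.75
tool_pos: [601.0, -129.6, 79.5]
tcp_rot: [180.0, 8.0, 169.0]
ft_force: [-0.3, -0.5, 0.2]
finger_gap: -0.4
grip_force: 0.3
```

```bash
python3 - <<'E'
from h import *
from bench import r
s=r.sense(); p=np.load("p.npy"); R0,p0=cur(s); t=p0+R0@[-11,0,19]; q=inv(p,t[None])[0]; print("tip rack",q,t[2],s["tcp_rot"],s["ft_force"])
import cv2
a=r.snapshot("side")["frame"].astype(int); cv2.imwrite("pics/n2.png",a[:,:,::-1])
b=cv2.imread("pics/side0.png")[:,:,::-1].astype(int)
# expected peg image position for angles; sample colour
for th in range(20,101,8):
    x=np.radians(th); P=T(p,[[21-64*np.sin(x),64*np.cos(x),68]]); u=proj(P,"side")[0].round().astype(int); print(th,u,a[u[1],u[0]])
P=T(p,[[-43,-9.7,68]]);u=proj(P,"side")[0].round().astype(int);print("peg start",u,b[u[1]-2:u[1]+3,u[0]-2:u[0]+3].sum(2),b[u[1],u[0]])
E
```

```text
tip rack [-7.04195507 29.86338909] 62.176216934166405 [179.99105912   7.95914813 169.04817926] [-0.25860569 -0.52921563  0.20067828]
20 [306 192] [129 102  70]
28 [309 193] [121  97  65]
36 [312 192] [66 56 51]
44 [315 192] [54 37 31]
52 [318 192] [86 85 86]
60 [321 191] [59 59 59]
68 [323 190] [69 67 67]
76 [325 189] [68 65 64]
84 [327 187] [60 59 57]
92 [328 186] [59 57 57]
100 [329 184] [59 54 52]
peg start [329 184] [[216 201 184 159 177]
 [191 175 148 147 151]
 [183 153 117 107 125]
 [186 142  93  90 113]
 [168 142  82  91 152]] [57 37 23][ WARN:0@1.169] global loadsave.cpp:1063 imwrite_ Unsupported depth image for selected encoder is fallbacked to CV_8U.
```

Request:
servo_tool(fingers=[0,0,0,0,0,0,0,0,0], linear=[[0,-0.006,0],[0.01,-0.01,-0.0014],[0.025,-0.01,-0.0035],[0.04,-0.01,-0.0056],[0.04,0.0,-0.0056],[0.04,0.014,-0.0056],[0.04,0.027,-0.0056],[0.034,0.027,-0.0048],[0.028,0.027,-0.0039]], rotation=[[0,0,0],[0,0,0],[0,0,0],[0,0,0],[0,0,0],[0,0,0],[0,0,0],[0,0,0],[0,0,0]])

```text
time: 13.7
tool_pos: [579.0, -97.3, 79.6]
tcp_rot: [-180.0, 8.0, 169.1]
ft_force: [0.0, -0.4, -0.6]
finger_gap: 0.3
grip_force: 0.0
```

```bash
python3 - <<'E'
from h import *
from bench import r
s=r.sense(); p=np.load("p.npy"); R0,p0=cur(s); t=p0+R0@[-11,0,19]; q=inv(p,t[None])[0]; print("tip rack",q,t[2],s["tcp_rot"],s["ft_force"])
plan(s,[(x,y,0) for x,y in ((-28,57),(-22,57),(-16,58),(-10,59),(-4,60),(2,61),(7,62),(10,62),(12,62),(13,62))],62)
E
```

```text
tip rack [-34.79114505  57.34800809] 62.333489326809115 [-179.99617461    7.98912046  169.14247952] [ 0.01221077 -0.41135944 -0.57103326]
[-0.0067, -0.0003, 0.0013] [0.01, -0.01, 0.12]
[-0.0126, -0.0003, 0.0021] [0.01, -0.01, 0.12]
[-0.0186, 0.0006, 0.0029] [0.01, -0.01, 0.12]
[-0.0245, 0.0016, 0.0038] [0.01, -0.01, 0.12]
[-0.0304, 0.0026, 0.0046] [0.01, -0.01, 0.12]
[-0.0364, 0.0036, 0.0054] [0.01, -0.01, 0.12]
[-0.0413, 0.0046, 0.0061] [0.01, -0.01, 0.12]
[-0.0443, 0.0046, 0.0066] [0.01, -0.01, 0.12]
[-0.0463, 0.0046, 0.0068] [0.01, -0.01, 0.12]
[-0.0473, 0.0046, 0.007] [0.01, -0.01, 0.12]
```

Request:
servo_tool(fingers=[0,0,0,0,0,0,0,0,0,0], linear=[[-0.006,0,0.001],[-0.0126,0,0.002],[-0.0186,0.0006,0.0029],[-0.0245,0.0016,0.0038],[-0.0304,0.0026,0.0046],[-0.0364,0.0036,0.0054],[-0.041,0.0046,0.0061],[-0.044,0.0046,0.0066],[-0.046,0.0046,0.0068],[-0.047,0.0046,0.007]], rotation=[[0,0,0],[0,0,0],[0,0,0],[0,0,0],[0,0,0],[0,0,0],[0,0,0],[0,0,0],[0,0,0],[0,0,0]])

```text
time: 14.7
tool_pos: [625.8, -102.5, 79.2]
tcp_rot: [180.0, 8.0, 169.0]
ft_force: [0.2, 0.6, 0.2]
finger_gap: -0.1
grip_force: 0.4
```

Keep on slowly until the end stop is felt.

Request:
servo_tool(fingers=[0,0,0,0,0], linear=[[-0.001,0,0.0001],[-0.002,0,0.0003],[-0.003,0,0.0004],[-0.004,0,0.0006],[-0.004,0,0.0006]], rotation=[[0,0,0],[0,0,0],[0,0,0],[0,0,0],[0,0,0]])

```text
time: 15.2
tool_pos: [629.3, -103.1, 78.9]
tcp_rot: [180.0, 7.9, 169.0]
ft_force: [-3.0, 1.0, 3.0]
finger_gap: 0.1
grip_force: 1.4
```

Request:
servo_tool(fingers=[0,0,0,0], linear=[[-0.0007,0,0.0001],[-0.0014,0,0.0002],[-0.002,0,0.0003],[-0.002,0,0.0003]], rotation=[[0,0,0],[0,0,0],[0,0,0],[0,0,0]])

```text
time: 15.6
tool_pos: [630.0, -103.1, 78.7]
tcp_rot: [180.0, 7.7, 169.1]
ft_force: [-11.0, 2.5, 7.6]
finger_gap: -0.0
grip_force: 5.9
```

Request:
servo_tool(fingers=[0,0,0,0,0,0,0,0,0,0], linear=[[0.003,0,-0.0004],[0.006,0,-0.0008],[0.015,0,-0.002],[0.03,0,-0.004],[0.05,0,-0.03],[0.07,0,-0.07],[0.09,0,-0.11],[0.11,0.02,-0.15],[0.13,0.06,-0.16],[0.14,0.1,-0.16]], rotation=[[0,0,0],[0,0,0],[0,0,0],[0,0,0],[0,0,0],[0,0,0],[0,0,0],[0,0,0],[0,0,0],[0,0,0]])

```text
time: 16.6
tool_pos: [492.8, 25.7, 221.4]
tcp_rot: [179.9, 8.3, 168.9]
ft_force: [0.7, 1.1, -0.9]
finger_gap: -0.0
grip_force: 0.0
```

Request:
servo_tool(fingers=[0,0,0,0,0], linear=[[0.01,0.045,0],[0.015,0.09,0],[0.02,0.135,0],[0.02,0.18,0],[0.02,0.18,0]], rotation=[[0,0,0],[0,0,0],[0,0,0],[0,0,0],[0,0,0]])

```text
time: 17.1
tool_pos: [506.9, 210.3, 215.0]
tcp_rot: [179.9, 8.0, 169.3]
ft_force: [-0.1, -1.5, 0.2]
finger_gap: 0.2
grip_force: 0.0
```

```bash
python3 - <<'E'
from h import *
from bench import r
import cv2
s=r.sense(); p=np.load("p.npy"); print(s["time"],s["tool_pos"],s["ft_force"],np.abs(s["qd"]).max())
a=r.snapshot("top")["frame"]; cv2.imwrite("pics/n3.png",a[:,:,::-1]); a=a.astype(int)
b=cv2.imread("pics/top0.png")[:,:,::-1].astype(int)
# peg search: dark reddish-brown pixels at z=74 vs rack frame
def pegs(im):
    out=[]
    for v in range(160,205):
        for u in range(300,385):
            R,G,B=im[v,u]
            if 60<R<140 and R>1.9*G and B<60: out.append((u,v,*inv(p,world((u,v),74)[None])[0].round(1)))
    return out
for o in pegs(a): print(o,a[o[1],o[0]])
d=np.abs(a-b).sum(2)>90; n,l,st,c=cv2.connectedComponentsWithStats(d.astype(np.uint8))
print([(st[i].tolist()) for i in range(1,n) if st[i][4]>12])
E
```

```text
17.1 [506.92066787 210.2986558  215.0429581 ] [-0.07923633 -1.47865218  0.22031856] 4.681794169431939
[[310, 118, 37, 71, 1702], [339, 175, 7, 42, 163], [22, 191, 195, 209, 21570], [294, 198, 34, 51, 734], [294, 249, 29, 19, 394], [62, 278, 9, 4, 17], [189, 283, 12, 14, 63], [92, 327, 12, 10, 73], [107, 366, 3, 12, 24], [65, 378, 4, 10, 15], [6, 394, 10, 6, 30]]
```

```bash
python3 - <<'E'
from h import *
import cv2
p=np.load("p.npy"); a=cv2.imread("pics/n3.png"); b=cv2.imread("pics/top0.png")
m=cv2.matchTemplate(a[160:205,300:385],b[192:197,341:346],cv2.TM_SQDIFF)
for _ in range(3):
    _,_,(x,y),_=cv2.minMaxLoc(m); v=m[y,x]; u=(300+x+2.2,160+y+2); print(u,v,inv(p,world(u,74)[None])[0]); m[max(0,y-3):y+4,max(0,x-3):x+4]=1e9
for n,q in dict(shut=(21,64,74),full=(21,-38,74)).items(): print(n,proj(T(p,[q])))
# box alignment from the lid: match other loaded box (same type) 
_,_,_,(x,y)=cv2.minMaxLoc(cv2.matchTemplate(a[105:200,295:350],b[126:176,349:386],cv2.TM_CCOEFF_NORMED))
print("box vs other offset px",295+x-349,105+y-126, "expected",proj(T(p,[[88,51,74]]))-proj(T(p,[[88,-51,74]])))
E
```

```text
(375.2, 175) 29365.938 [ 19.51728217 -82.58421783]
(356.2, 171) 29496.0 [ 21.37841859 -32.78720059]
(320.2, 163) 30715.0 [25.99236521 61.91006583]
shut [[319.06863422 164.74905742]]
full [[358.17636426 171.4880982 ]]
box vs other offset px -38 -8 expected [[-38.88563163  -6.67909346]]
```

```bash
python3 -c "
from bench import r
print(r.hand_in())"
```

```text
the job is handed in; nothing more can be done
None
```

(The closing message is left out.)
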